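# Slide the tool chest home against the fence

### The job

Clear the cutting area: with the fingertips low against the drawer front, near its base, push the heavy brown tool chest across the bench until its back is flat against the wooden fence, between the two yellow lines. It must slide without tipping or being lifted, the little amber jar must stay standing on top of it, and the white bottle, the green spray can and the roll of blue tape must be left alone.

Things in the scene. Friction and masses are not known exactly. Their poses are not given: they have to be found in the camera images.
- chest: Loose brown tool chest, 100 mm deep (its x), 170 wide (y), 170 tall, 1.2 to 2 kg. Origin: centre of its underside, z up. Front with sham drawers, flat, at x = -50 mm, faces the robot's left; back at x = +50 mm. Thin handle on top near the back, 22 mm high. Slides at about 6 to 15 N if pushed level; pushed over 60 mm above the bench it may tip. Starts 90 to 150 mm short of home, up to 40 mm aside, 0.2 rad askew.
- bay: Where the chest belongs, fixed, on the robot's right, place and yaw vary: wooden fence 300 mm long (its y), 25 thick, 45 tall, near face at x = +50 mm, and two flat yellow lines along x with inner edges at y = +-110 mm. Origin on the bench where the chest's origin lies when home and centred; x points to the fence, roughly to -y of the robot, z up.
- jar: Loose amber glass jar with a black lid, 48 mm across, 60 mm tall, standing on the chest's top (170 mm above the bench). Origin: centre of its underside. To be left standing there and not touched.
- bottle: Loose white plastic bottle, 64 mm across, 170 mm tall. One of two tall things by the bay: one stands behind the fence, the other past the bay's far side. Origin: centre of its underside. Leave alone.
- can: Loose green spray can, 54 mm across, 180 mm tall. One of two tall things by the bay: one stands behind the fence, the other past the bay's far side. Origin: centre of its underside. Leave alone.
- tape: Loose roll of blue tape lying flat, 90 mm across, 24 mm tall, beyond the chest as seen from the robot. Origin: centre of its underside. Leave alone.

How it is judged:
By the outcome, as a careful person would: the job done as asked, in the order asked, and still so for the second after the job is handed in, with the robot touching nothing.
It also fails if it takes over 58 s, if anything falls off the work surface, if the arm or the gripper's body presses on something with over 40 N, if the wrist force passes 120 N, or if a joint passes its speed limit or range.

### The arm

A 6-joint arm with a two-finger parallel gripper is mounted at the origin on the work surface. World frame = base frame: x ahead of the robot, y to its left, z up, the work surface at z = 0. Lengths are in m, angles in rad, forces in N, time in s.
With the tool pointing down it reaches from about 0.35 to 0.975 m from the base axis. Payload 4.9 kg.
Tool frame: the origin (TCP) lies between the finger pads; the fingertips stand 14 mm ahead of it and the grasp point (between the pads) lies 5 mm behind it (manip.finger_overhang is the distance from the TCP to the fingertips, in m); z points along the fingers, y is the line along which they close (so a half turn about z gives the same grasp; the last joint's range is limited). The gripper opens to 85 mm and grips with 20 to 120 N. Pads are 22 mm wide; open, the fingers measure 114 mm over their backs; the gripper's body (76 mm by 85 mm) begins 54 mm behind the grasp point. The pads swing forward as they close: fully open they stand 13 mm farther back than shut.
Start: joints at [-0.119, 0.053, 1.613, -0, 1.476, -0.119], TCP at [0.625, 0, 0.245] pointing down, gripper open.
Joint ranges: [-3.01, 3.01], [-1.01, 2.22], [0.06, 2.58], [-1.02, 4.17], [0.09, 2.62], [-3.14, 3.14]. Speed limits (rad/s): [2.57, 2.57, 3.14, 3.14, 3.14, 3.14].

### API

Orientations are given as a unit quaternion [w, x, y, z].
In Python, from plant import manip, grab_frame gives the robot as it stands.
- The arm moves only by the tool servo_tool, never from a script. Its argument "deltas" is a list that holds one entry, the list of rows, each a list of 5 numbers: the opening in per cent of the stroke, from 0 (shut) to 100 (fully open), then the shift along the world's x, y, z in m, then the turn about the world's z in degrees. A call has exactly 8 rows; each row shifts and turns the commanded pose from where the row before left it; what a row does not reach is not made up. A row lasts 1/10 s, in which the tool goes at most 50 mm and 8.59 degrees, less where a joint would pass 70% of its speed; a pose out of reach is approached as far as the arm can. A call is refused whole if a number of a shift passes 0.05 or a number of a turn 8.59, either way. A call with a gripper value outside its range is refused whole. The fingers move at their own pace and stop on an object; the grip force is fixed at half the most. Time passes only in rows, so rows that do not move let the fingers close, or fill a call up. It gives the time, the measured TCP pose, the force, the opening and the grip force at its end, in the units of the state.
- manip.state(): the state, without advancing time (a new reading comes with each control period).
- grab_frame(name): name is "scene" or "side" or "wrist"; returns a dict with "pixels" (400x640x3 uint8, red, green, blue), "z_map" (400x640 float32, m along the optical axis (not along the pixel's ray), 0 where there is no reading), "fx", "fy", "cx", "cy" (pixels), "dist" ([k1, k2, p1, p2, k3] as OpenCV has them; the pictures are not rectified), "rvec" (rotation vector, rad) and "tvec" (3), from world to camera coordinates, as OpenCV has them; the wrist camera has in their place "T_tool_cam" (4x4, takes a point from camera to tool coordinates, whose origin is the TCP and whose axes are the flange's). Camera axes: x right, y down, z forward; pixel columns grow to the right and rows downward; lengths in m; the calibration is good to about 2 mm. A picture is of the moment at which its call begins: read the wrist's pose just before it.
- manip.job_done(): hands the job in; it is judged then, once.
The state is a dict: "time": time; "joint_pos": joint angles; "joint_vel": joint speeds; "joint_efforts": joint torques, N m; "tool_pos": TCP position; "tool_rot": TCP orientation; "contact_force": force on the tool from outside, world axes, zero at the start; "ft_torque": the same for the moment, N m; "gripper_width": opening from 0.0 (shut) to 1.0 (fully open); "grasp_force": force on a finger pad.
Only numpy, scipy, OpenCV 4.12 (cv2) and the standard library are available. Lean on these libraries where they do the work, as an engineer would, in place of code of your own. Each camera call takes 0.05 s, during which the arm holds its last target. There are 200 camera calls.

## Working session

There is one attempt and no reset: what is moved stays moved. The work goes in short steps, Python scripts to look and compute and a tool call to move; the robot and the scene stay as the last step left them, time stands still between calls to the robot, and variables do not carry over. Pictures are saved under pics/ and viewed, at most 10 in all, crops included, and the job is handed in when it is done.

Besides the shell and the picture viewer there is one more tool, called as name([rows], argument=value, ...), one row to a line, values as JSON. servo_tool: Moves the arm, as the interface text tells. Its arguments: {"type":"object","properties":{"deltas":{"type":"array"}},"required":["deltas"]}

```bash
mkdir -p pics; cat > h.py <<'E'
import numpy as np, cv2
from plant import manip, grab_frame
def pts(f):
    K=np.array([[f['fx'],0,f['cx']],[0,f['fy'],f['cy']],[0,0,1]])
    v,u=np.mgrid[0:400,0:640]
    n=cv2.undistortPoints(np.stack([u,v],-1).reshape(-1,1,2).astype(float),K,np.array(f['dist'])).reshape(400,640,2)
    z=f['z_map']; c=np.dstack([n[...,0]*z,n[...,1]*z,z])
    R=cv2.Rodrigues(np.array(f['rvec']))[0]; t=np.array(f['tvec']).ravel()
    w=(c-t)@R
    w[z<=0]=np.nan
    return w
E
python3 - <<'E'
from h import *
s=manip.state(); print(s['time'],s['tool_pos'],manip.finger_overhang)
for n in ('scene','side'):
    f=grab_frame(n); cv2.imwrite(f'pics/{n}0.png',f['pixels'][...,::-1]); np.savez(f'{n}0.npz',p=f['pixels'],w=pts(f))
E
```

```text
0.0 [6.24387208e-01 7.33432127e-05 2.44027078e-01] 0.014
```

View pics/scene0.png

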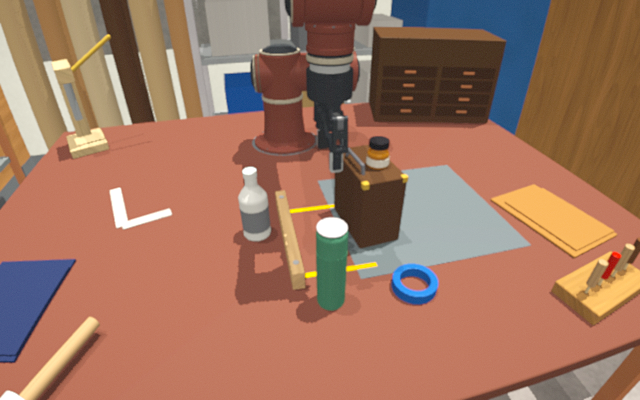

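View pics/side0.png

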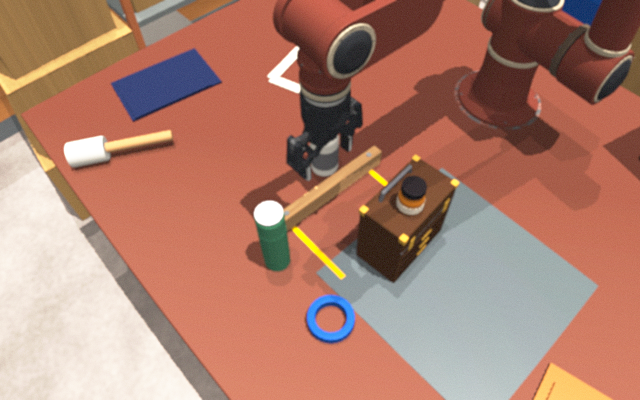

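The scene view shows the chest around (370,200), the fence around (290,240), yellow lines at (312,209) and (340,270), the can at (331,265), the bottle at (255,205) and the tape at (415,283). The side view shows the chest around (408,220) and the fence around (335,185).

```bash
cat > m.py <<'E'
from h import *
def rect(P):
    r=cv2.minAreaRect(P.astype(np.float32)); return r
def an(p,w,name):
    hsv=cv2.cvtColor(p,cv2.COLOR_RGB2HSV); H,S,V=[hsv[...,i].astype(int) for i in range(3)]
    x,y,z=[w[...,i] for i in range(3)]
    reg=(x>.35)&(x<1.0)&(y>-.4)&(y<.3)
    def big(m):
        m=cv2.morphologyEx(m.astype(np.uint8),cv2.MORPH_OPEN,np.ones((2,2)))
        n,l,st,c=cv2.connectedComponentsWithStats(m); 
        return [l==i for i in np.argsort(-st[1:,4])[:3]+1 if st[i,4]>20]
    ms={'chesttop':reg&(abs(z-.17)<.006)&(V<130)&~((H>35)&(H<95)),
        'fence':reg&(abs(z-.045)<.005)&(H<25)&(V>110),
        'yellow':reg&(abs(z)<.008)&(H>20)&(H<35)&(S>150)&(V>150),
        'blue':reg&(z<.04)&(H>100)&(H<120)&(S>180)&(V>120),
        'green':reg&(H>60)&(H<90)&(S>120)&(z>.02),
        'jar':reg&(z>.18)&(z<.25)&(H<22)&(S>170)&(V>150)}
    for k,m in ms.items():
        for b in big(m):
            P=w[b]; r=rect(P[:,:2]); print(name,k,b.sum(),np.round(P.mean(0),4),'c',np.round(r[0],4),np.round(r[1],4),round(r[2],1),'z',np.round(np.percentile(P[:,2],[2,98]),3))
E
python3 - <<'E'
from m import *
for n in ('scene','side'):
    d=np.load(n+'0.npz'); an(d['p'],d['w'],n)
E
```

```text
scene chesttop 305 [nan nan nan] c [0.5371 0.0865] [0.1056 0.0463] 33.7 z [nan nan]
scene chesttop 85 [0.6087 0.1252 0.1644] c [0.6088 0.1272] [0.0043 0.0713] 5.8 z [0.161 0.168]
scene fence 965 [nan nan nan] c [ 0.5216 -0.0545] [0.0296 0.3587] 83.0 z [nan nan]
scene yellow 170 [ 4.365e-01  4.100e-03 -4.000e-04] c [0.4359 0.0065] [0.1114 0.0224] 87.2 z [-0.003  0.002]
scene yellow 128 [0.6701 0.0611 0.001 ] c [0.669 0.064] [0.0649 0.0152] 88.4 z [-0.001  0.003]
scene yellow 62 [ 0.6722 -0.0467  0.0058] c [ 0.7004 -0.0523] [0.0209 0.0837] 79.3 z [-0.001  0.079]
scene blue 979 [nan nan nan] c [0.753  0.1451] [0.081  0.0864] 21.5 z [nan nan]
scene jar 143 [0.5453 0.1334 0.195 ] c [0.37  0.232] [0.0406 0.4507] 60.1 z [-0.    0.21]
side chesttop 1452 [nan nan nan] c [nan nan] [0. 0.] 0.0 z [nan nan]
side chesttop 144 [nan nan nan] c [0.5098 0.1655] [0.1395 0.001 ] 5.4 z [nan nan]
side chesttop 28 [0.586  0.0811 0.1689] c [0.5854 0.0814] [0.0223 0.0063] 2.5 z [0.167 0.171]
side fence 1178 [nan nan nan] c [ 0.539  -0.0706] [0.0222 0.2801] 88.2 z [nan nan]
side yellow 421 [nan nan nan] c [0.6666 0.0198] [0.157  0.0141] 87.9 z [nan nan]
side yellow 113 [ 0.4378 -0.0258  0.0071] c [0.4726 0.0178] [0.17   0.0369] 49.9 z [-0.004  0.167]
side blue 898 [nan nan nan] c [0.7489 0.1492] [0.0841 0.0759] 58.0 z [nan nan]
side jar 118 [0.5524 0.1444 0.2002] c [0.5391 0.1437] [0.026  0.0589] 72.5 z [0.17  0.206]
```

```bash
cat > m2.py <<'E'
from h import *
def look(n,save=None):
    f=grab_frame(n); w=pts(f)
    if save: cv2.imwrite(save,f['pixels'][...,::-1])
    return f['pixels'],w
def an(p,w,name):
    hsv=cv2.cvtColor(p,cv2.COLOR_RGB2HSV); H,S,V=[hsv[...,i].astype(int) for i in range(3)]
    w=np.nan_to_num(w,nan=9); x,y,z=[w[...,i] for i in range(3)]
    reg=(x>.38)&(x<.85)&(y>-.2)&(y<.3)
    ms={'chesttop':(reg&(abs(z-.17)<.005),2),'fence':(reg&(abs(z-.045)<.004)&(H<25),1),
        'yellow':(reg&(abs(z)<.006)&(H>20)&(H<35)&(S>150)&(V>140),2),
        'front':(reg&(z>.02)&(z<.15)&(y>.05)&(H<20)&(V<130),2),
        'jar':(reg&(z>.178)&(z<.24)&(abs(x-.54)<.1),2)}
    for k,(m,N) in ms.items():
        n,l,st,c=cv2.connectedComponentsWithStats(m.astype(np.uint8))
        for i in (np.argsort(-st[1:,4])+1)[:N]:
            if st[i,4]<25: continue
            P=w[l==i]; r=cv2.minAreaRect(P[:,:2].astype(np.float32)); bx=cv2.boxPoints(r)
            v=cv2.fitLine(P[:,:2].astype(np.float32),cv2.DIST_HUBER,0,.01,.01).ravel()
            print(name,k,st[i,4],'mean',np.round(P.mean(0),4),'box',np.round(bx,3).tolist(),'dir',round(np.degrees(np.arctan2(v[1],v[0])),1),'z',np.round(np.percentile(P[:,2],[2,98]),3))
E
python3 - <<'E'
from m2 import *
for n in ('scene','side'):
    d=np.load(n+'0.npz'); an(d['p'],d['w'],n)
E
```

```text
scene chesttop 1178 mean [0.553 0.113 0.169] box [[0.4350000023841858, 0.1589999943971634], [0.44600000977516174, 0.057999998331069946], [0.6159999966621399, 0.07500000298023224], [0.6060000061988831, 0.17599999904632568]] dir 4.1 z [0.166 0.172]
scene chesttop 209 mean [ 0.7576 -0.028   0.1698] box [[0.7310000061988831, -0.04800000041723251], [0.7620000243186951, -0.05299999937415123], [0.7710000276565552, -0.0020000000949949026], [0.7400000095367432, 0.003000000026077032]] dir 67.3 z [0.165 0.175]
scene fence 958 mean [ 0.5712 -0.0737  0.0443] box [[0.3959999978542328, -0.08100000023841858], [0.6990000009536743, -0.08900000154972076], [0.6990000009536743, -0.06400000303983688], [0.3970000147819519, -0.0560000017285347]] dir -1.5 z [0.042 0.047]
scene yellow 170 mean [ 0.4313  0.0025 -0.0005] box [[0.4180000126361847, -0.050999999046325684], [0.4399999976158142, -0.052000001072883606], [0.4429999887943268, 0.06400000303983688], [0.42100000381469727, 0.06499999761581421]] dir 88.4 z [-0.003  0.001]
scene yellow 128 mean [0.6669 0.06   0.0012] box [[0.6570000052452087, 0.0299999993294
[... 2218 characters left out ...]
0.1431 0.0892] box [[0.43700000643730164, 0.1589999943971634], [0.6140000224113464, 0.07599999755620956], [0.6510000228881836, 0.15299999713897705], [0.4740000069141388, 0.2370000034570694]] dir -18.0 z [0.023 0.148]
side jar 907 mean [0.5507 0.1357 0.2142] box [[0.5180000066757202, 0.11299999803304672], [0.5619999766349792, 0.10300000011920929], [0.5730000138282776, 0.14900000393390656], [0.5289999842643738, 0.1599999964237213]] dir -50.8 z [0.181 0.231]
side jar 200 mean [0.5324 0.085  0.1891] box [[0.4860000014305115, 0.08399999886751175], [0.4869999885559082, 0.07500000298023224], [0.5759999752044678, 0.08500000089406967], [0.574999988079071, 0.09399999678134918]] dir 5.0 z [0.18  0.192]
```

```bash
python3 - <<'E'
from m2 import *
from scipy.spatial.transform import Rotation as R
s=manip.state(); q=s['tool_rot']; print(np.round(R.from_quat(np.r_[q[1:],q[0]]).as_matrix(),3)); print(s['gripper_width'])
f=grab_frame('wrist'); print(np.round(f['T_tool_cam'],3))
E
```

```text
[[ 0.     1.    -0.002]
 [ 1.    -0.     0.   ]
 [ 0.    -0.002 -1.   ]]
0.9990926831617399
[[-0.    -0.961 -0.277  0.07 ]
 [ 1.    -0.    -0.001  0.001]
 [ 0.001 -0.277  0.961 -0.129]
 [ 0.     0.     0.     1.   ]]
```

servo_tool([
  [[100,0,0,0.04,0],[100,0,0,0.04,0],[100,0,0,0.04,0],[100,0,0.04,0.02,0],[100,0,0.04,0,0],[100,0,0.04,0,0],[100,0,0.04,0,0],[100,0,0.04,0,0]],
])

```text
time: 0.95
tool_pos: [0.6247, 0.2015, 0.3849]
tool_rot: [-0.0, 0.707, 0.707, -0.0]
contact_force: [1.1, -0.1, 0.3]
gripper_width: 0.999
grasp_force: 0.0
```

servo_tool([
  [[100,-0.014,0.01,0,-8.5],[100,-0.014,0.01,0,-8.5],[100,-0.014,0.01,0,-8.5],[100,-0.014,0.01,0,-8.5],[100,-0.014,0.01,0,-8.5],[100,-0.014,0.01,0,-8.5],[100,-0.014,0,0,-8.5],[100,-0.013,0,0,-8.5]],
])

```text
time: 1.75
tool_pos: [0.5132, 0.2603, 0.3847]
tool_rot: [0.0, 0.982, 0.188, -0.0]
contact_force: [0.4, 0.0, -0.2]
gripper_width: 1.002
grasp_force: 0.0
```

servo_tool([
  [[100,0,0,-0.04,-8.5],[100,0,0,-0.04,-8.2],[100,0,0,-0.04,0],[100,0,0,-0.04,0],[100,0,0,-0.04,0],[100,0,0,-0.04,0],[100,0,0,-0.04,0],[100,0,0,-0.03,0]],
])

```text
time: 2.55
tool_pos: [0.5123, 0.2594, 0.072]
tool_rot: [0.001, 0.999, 0.046, -0.002]
contact_force: [0.1, 0.2, -0.5]
gripper_width: 0.999
grasp_force: 0.0
```

```bash
python3 - <<'E'
from m2 import *
print(manip.state()['tool_pos'])
p,w=look('scene','pics/s1.png'); p2,w2=look('side','pics/d1.png')
cv2.imwrite('pics/c1.png',np.hstack([cv2.resize(p[100:300,240:440],(400,400)),cv2.resize(p2[120:320,300:500],(400,400))])[...,::-1])
E
```

```text
[0.51232837 0.25938378 0.07198035]
```

View pics/c1.png

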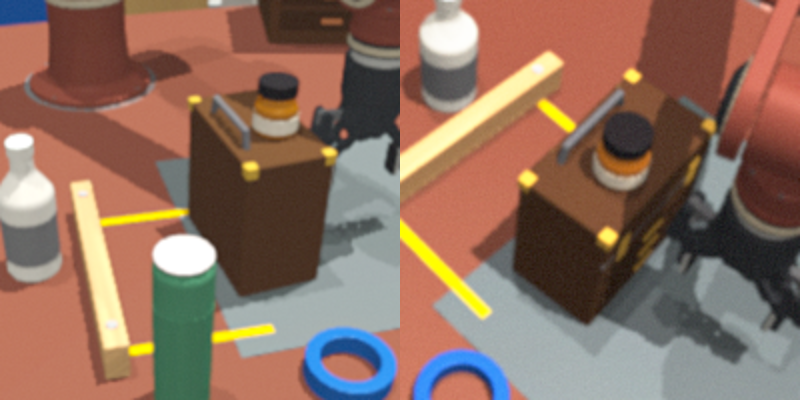

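The chest, jar, and gripper beside the drawer front are visible; the finger linkage at crop (325,125) left / (700,215) right seems to protrude outward. I'll lower and check its profile.

servo_tool([
  [[100,0,0,-0.02,0],[100,0,0,-0.015,0],[100,0,0,-0.005,0],[100,0,0,0,0],[100,0,0,0,0],[100,0,0,0,0],[100,0,0,0,0],[100,0,0,0,0]],
])

```text
time: 3.45
tool_pos: [0.5143, 0.2601, 0.0359]
tool_rot: [-0.0, 0.999, 0.046, 0.0]
contact_force: [0.3, 0.1, -0.2]
gripper_width: 0.999
grasp_force: 0.0
```

```bash
python3 - <<'E'
from m2 import *
t=manip.state()['tool_pos'];print(t)
ps=[]
for n in('scene','side'):
    p,w=look(n); ps.append(p)
    h=np.nan_to_num(w,nan=9); P=h[(abs(h[...,0]-t[0])<.06)&(h[...,1]>.185)&(h[...,1]<.36)&(h[...,2]>.008)&(h[...,2]<.3)]
    for z in np.arange(.01,.3,.02):
        q=P[abs(P[:,2]-z)<.01]
        if len(q)>3: print(n,round(z,2),len(q),np.round(np.percentile(q[:,1],[3,97])-t[1],3))
p,p2=ps
cv2.imwrite('pics/c2.png',np.hstack([cv2.resize(p[110:250,330:430],(400,560)),cv2.resize(p2[150:290,390:490],(400,560))])[...,::-1])
E
```

```text
[0.51432025 0.26013732 0.03589174]
scene 0.03 14 [-0.044  0.048]
scene 0.05 74 [-0.045  0.058]
scene 0.07 72 [-0.046  0.057]
scene 0.09 175 [-0.044  0.071]
scene 0.11 245 [-0.037  0.068]
scene 0.13 355 [-0.06   0.065]
scene 0.15 159 [-0.038  0.025]
scene 0.17 262 [-0.037  0.021]
scene 0.19 321 [-0.036  0.028]
scene 0.21 242 [-0.035  0.021]
scene 0.23 283 [-0.035  0.021]
scene 0.25 235 [-0.033  0.022]
scene 0.27 370 [-0.062  0.049]
scene 0.29 596 [-0.072  0.059]
side 0.03 9 [-0.044  0.049]
side 0.05 79 [-0.053  0.056]
side 0.07 71 [-0.058  0.062]
side 0.09 415 [-0.067  0.073]
side 0.11 306 [-0.066  0.071]
side 0.13 517 [-0.065  0.068]
side 0.15 133 [-0.059  0.061]
side 0.17 286 [-0.03   0.038]
side 0.19 457 [-0.03   0.037]
side 0.21 222 [-0.029  0.037]
side 0.23 356 [-0.03   0.036]
side 0.25 237 [-0.024  0.035]
side 0.27 354 [-0.02   0.035]
side 0.29 427 [-0.047  0.065]
```

View pics/c2.png

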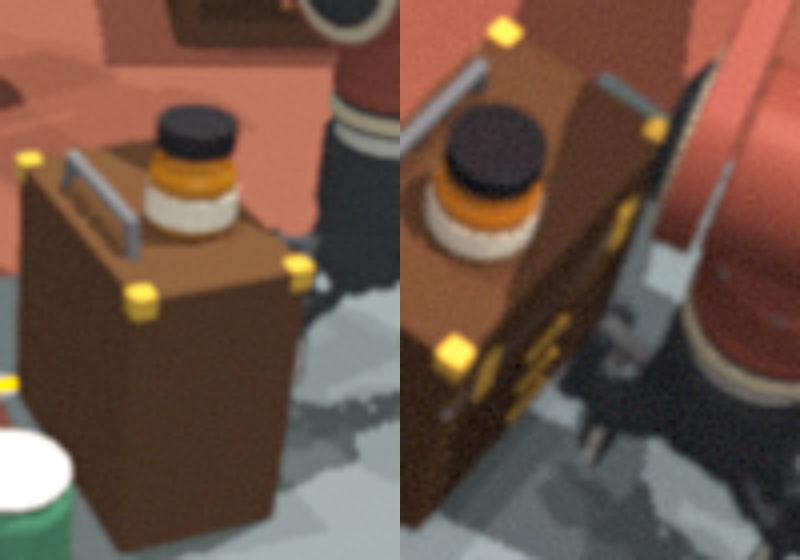

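The crop shows the finger linkage beside the chest front with knuckles sticking out further than the fingertips. I'll measure this profile more finely before touching.

```bash
python3 - <<'E'
from m2 import *
t=manip.state()['tool_pos']; c,s=np.cos(np.radians(-84.7)),np.sin(np.radians(-84.7))
Q=[]
for n in('scene','side'):
    p,w=look(n); V=p.max(-1); h=np.nan_to_num(w,nan=9).copy(); d=h-t
    ty=d[...,0]*c+d[...,1]*s; tx=d[...,0]*(-s)+d[...,1]*c
    m=(abs(ty)<.085)&(abs(tx)<.06)&(h[...,1]>.19)&(h[...,2]>.006)&(h[...,2]<.17)
    # drop isolated edge pixels
    m=cv2.morphologyEx(m.astype(np.uint8),cv2.MORPH_OPEN,np.ones((3,3)))>0
    q=np.c_[tx[m],ty[m],h[...,2][m]]
    print(n)
    for z in np.arange(.008,.16,.008):
        a=q[(q[:,2]>=z)&(q[:,2]<z+.008)]
        if len(a)<4: continue
        k=a[abs(a[:,1])>.05]
        print(round(z-t[2],3),len(a),'ty',np.round(np.percentile(a[:,1],[2,98]),3),'outer tx',np.round(np.percentile(k[:,0],[5,95]),3) if len(k)>3 else '')
E
```

```text
scene
-0.004 11 ty [-0.047 -0.042] outer tx 
0.004 23 ty [-0.054 -0.042] outer tx 
0.012 24 ty [-0.056 -0.042] outer tx [0.008 0.01 ]
0.02 28 ty [-0.057 -0.042] outer tx [0.006 0.01 ]
0.028 26 ty [-0.055 -0.042] outer tx 
0.036 23 ty [-0.062 -0.044] outer tx [0.006 0.013]
0.044 43 ty [-0.073  0.043] outer tx [-0.002  0.013]
0.052 67 ty [-0.071  0.046] outer tx [-0.01   0.013]
0.06 108 ty [-0.069  0.043] outer tx [-0.01   0.012]
0.068 97 ty [-0.069  0.034] outer tx [-0.009  0.013]
0.076 89 ty [-0.069  0.036] outer tx [0.004 0.013]
0.084 146 ty [-0.065  0.044] outer tx [0.004 0.013]
0.092 139 ty [-0.066  0.056] outer tx [0.    0.014]
0.1 81 ty [-0.064  0.063] outer tx [-0.008  0.012]
0.108 39 ty [-0.01   0.038] outer tx 
0.116 99 ty [-0.023  0.038] outer tx 
side
-0.004 4 ty [0.043 0.043] outer tx 
0.004 26 ty [-0.055  0.054] outer tx [0.002 0.008]
0.012 30 ty [-0.056  0.055] outer tx [0.006 0.008]
0.02 34 ty [-0.055  0.054] outer tx [0.006 0.009]
0.028 23 ty [-0.056  0.052] outer tx [0.008 0.009]
0.036 34 ty [-0.062  0.064] outer tx [0.006 0.013]
0.044 168 ty [-0.069  0.067] outer tx [-0.007  0.013]
0.052 136 ty [-0.073  0.069] outer tx [-0.007  0.014]
0.06 198 ty [-0.071  0.068] outer tx [0.003 0.014]
0.068 99 ty [-0.071  0.069] outer tx [-0.004  0.013]
0.076 112 ty [-0.07   0.068] outer tx [-0.005  0.014]
0.084 157 ty [-0.069  0.065] outer tx [0.001 0.013]
0.092 195 ty [-0.068  0.066] outer tx [-0.005  0.014]
0.1 172 ty [-0.066  0.066] outer tx [-0.009  0.013]
0.108 11 ty [-0.038 -0.006] outer tx 
0.116 102 ty [-0.036  0.032] outer tx
```

The knuckles stand about 70 mm out from TCP+42 mm upward; the open tips end only about 3 mm below the TCP. Going very low puts the contact at about 50 mm, below the tipping height.

servo_tool([
  [[100,0,0,-0.01,0],[100,0,0,-0.008,0],[100,0,0,-0.005,0],[100,0,0,-0.003,0],[100,0,0,-0.001,0],[100,0,0,0,0],[100,0,0,0,0],[100,0,0,0,0]],
])

```text
time: 4.45
tool_pos: [0.5143, 0.2601, 0.0087]
tool_rot: [-0.0, 0.999, 0.046, 0.0]
contact_force: [-1.6, -0.5, -0.2]
gripper_width: 0.998
grasp_force: 0.0
```

servo_tool([
  [[100,0,0,-0.001,0],[100,0,0,-0.001,0],[100,0.0005,-0.004,0,0],[100,0.0005,-0.004,0,0],[100,0.0005,-0.003,0,0],[100,0,-0.002,0,0],[100,0,-0.001,0,0],[100,0,0,0,0]],
])

```text
time: 5.25
tool_pos: [0.5155, 0.2458, 0.0063]
tool_rot: [-0.0, 0.999, 0.046, 0.0]
contact_force: [-0.8, 0.5, -0.5]
gripper_width: 1.0
grasp_force: 0.0
```

servo_tool([
  [[100,0,-0.002,0,0],[100,0,-0.002,0,0],[100,0,-0.002,0,0],[100,0.0005,-0.002,0,0],[100,0.0005,-0.002,0,0],[100,0,-0.001,0,0],[100,0,-0.001,0,0],[100,0,-0.001,0,0]],
])

```text
time: 6.05
tool_pos: [0.5164, 0.2349, 0.0066]
tool_rot: [-0.002, 0.999, 0.046, 0.0]
contact_force: [-0.7, 8.6, -0.1]
gripper_width: 0.997
grasp_force: 0.0
```

```bash
cat > c.py <<'E'
from m2 import *
s=manip.state(); print({k:np.round(s[k],4).tolist() for k in('time','tool_pos','contact_force','ft_torque')})
for n in('side','scene'):
    p,w=look(n,f'pics/{n}_{s["time"]:.2f}.png'); w=np.nan_to_num(w,nan=9); x,y,z=[w[...,i] for i in range(3)]
    m=((x>.38)&(x<.7)&(y>-.1)&(y<.2)&(abs(z-.17)<.008)).astype(np.uint8)
    k,l,st,c=cv2.connectedComponentsWithStats(m); i=np.argmax(st[1:,4])+1; P=w[l==i]
    r=cv2.minAreaRect(P[:,:2].astype(np.float32)); a=(r[2]+45)%90-45
    A=np.c_[P[:,:2]-P[:,:2].mean(0),np.ones(len(P))]; co=np.linalg.lstsq(A,P[:,2],rcond=None)[0]
    print(n,'centre',np.round(r[0],4),'size',np.round(r[1],3),'yaw',round(a,1),'slope deg',np.round(np.degrees(co[:2]),2),'z',round(co[2],4))
    j=(z>.215)&(z<.24)&(abs(x-.55)<.12)&(y>-.1)&(y<.2)&(p.max(-1)<90); print('  lid',np.round(np.median(w[j],0),4), j.sum())
E
python3 c.py
```

```text
{'time': 6.05, 'tool_pos': [0.5164, 0.2349, 0.0066], 'contact_force': [-0.7168, 8.5506, -0.0881], 'ft_torque': [0.957, 0.1069, 0.0309]}
side centre [0.526  0.1113] size [0.174 0.102] yaw 5.3 slope deg [-0.15 -0.17] z 0.169
  lid [0.5474 0.126  0.2287] 502
scene centre [0.5259 0.11  ] size [0.173 0.099] yaw 5.1 slope deg [-0.45  0.62] z 0.1688
  lid [0.5537 0.1192 0.2285] 233
```

Chest slides level (slope under 1°) at about 8.6 N. Continue pushing, steering.

servo_tool([
  [[100,0.0005,-0.002,0,-0.1],[100,0.001,-0.003,0,-0.2],[100,0.001,-0.0035,0,-0.2],[100,0.001,-0.0035,0,-0.2],[100,0.001,-0.0035,0,-0.2],[100,0.001,-0.0035,0,-0.2],[100,0.001,-0.003,0,-0.2],[100,0.0005,-0.002,0,-0.1]],
])

```text
time: 6.95
tool_pos: [0.5234, 0.2108, 0.0066]
tool_rot: [-0.002, 0.999, 0.034, 0.0]
contact_force: [-0.2, 8.7, -0.5]
gripper_width: 0.999
grasp_force: 0.0
```

```bash
python3 c.py
```

```text
{'time': 6.95, 'tool_pos': [0.5234, 0.2108, 0.0066], 'contact_force': [-0.2205, 8.6958, -0.5367], 'ft_torque': [0.9306, 0.1259, -0.0919]}
side centre [0.5302 0.0867] size [0.174 0.101] yaw 4.0 slope deg [-0.2  -0.23] z 0.1689
  lid [0.553  0.1037 0.2289] 543
scene centre [0.5314 0.0864] size [0.172 0.101] yaw 3.8 slope deg [-0.45  0.67] z 0.1688
  lid [0.5573 0.0952 0.2284] 236
```

servo_tool([
  [[100,0.001,-0.003,0,-0.2],[100,0.001,-0.004,0,-0.2],[100,0.001,-0.004,0,-0.2],[100,0.0015,-0.004,0,-0.2],[100,0.001,-0.004,0,-0.2],[100,0.0015,-0.004,0,-0.2],[100,0.001,-0.004,0,-0.2],[100,0.0005,-0.003,0,-0.2]],
])

```text
time: 7.85
tool_pos: [0.532, 0.1808, 0.0066]
tool_rot: [-0.002, 1.0, 0.02, 0.0]
contact_force: [0.0, 8.2, 1.0]
gripper_width: 0.998
grasp_force: 0.0
```

```bash
python3 c.py
```

```text
{'time': 7.85, 'tool_pos': [0.532, 0.1808, 0.0066], 'contact_force': [0.0208, 8.2499, 0.9834], 'ft_torque': [0.9486, 0.1282, -0.0826]}
side centre [0.5357 0.057 ] size [0.173 0.103] yaw 1.7 slope deg [-0.2  -0.15] z 0.1689
  lid [0.5615 0.0817 0.2292] 745
scene centre [0.5353 0.0562] size [0.174 0.101] yaw 2.2 slope deg [-0.44  0.41] z 0.1688
  lid [0.5637 0.0643 0.2284] 250
```

servo_tool([
  [[100,0.001,-0.003,0,-0.2],[100,0.0015,-0.004,0,-0.2],[100,0.0015,-0.004,0,-0.2],[100,0.0015,-0.004,0,-0.2],[100,0.0015,-0.004,0,-0.2],[100,0.0015,-0.004,0,-0.2],[100,0.0015,-0.004,0,-0.2],[100,0.001,-0.003,0,-0.2]],
])

```text
time: 8.75
tool_pos: [0.5427, 0.1509, 0.0066]
tool_rot: [-0.002, 1.0, 0.006, -0.0]
contact_force: [-2.4, 9.9, 1.8]
gripper_width: 0.998
grasp_force: 0.0
```

```bash
python3 c.py
```

```text
{'time': 8.75, 'tool_pos': [0.5427, 0.1509, 0.0066], 'contact_force': [-2.3729, 9.8942, 1.7719], 'ft_torque': [0.9592, 0.2252, -0.1961]}
side centre [0.5424 0.0264] size [0.102 0.173] yaw -0.3 slope deg [-0.25 -0.31] z 0.1689
  lid [0.5697 0.0553 0.2292] 812
scene centre [0.5419 0.027 ] size [0.102 0.172] yaw -0.4 slope deg [-0.45  0.5 ] z 0.1688
  lid [0.5695 0.0347 0.2285] 262
```

servo_tool([
  [[100,0.0005,-0.003,0,-0.1],[100,0.001,-0.004,0,-0.1],[100,0.001,-0.004,0,-0.1],[100,0.001,-0.004,0,-0.1],[100,0.001,-0.004,0,-0.1],[100,0.001,-0.003,0,-0.1],[100,0.0005,-0.003,0,-0.1],[100,0,-0.002,0,-0.1]],
])

```text
time: 9.65
tool_pos: [0.549, 0.1239, 0.0066]
tool_rot: [-0.002, 1.0, -0.001, 0.0]
contact_force: [-0.0, 9.7, 0.9]
gripper_width: 0.997
grasp_force: 0.0
```

```bash
python3 c.py
```

```text
{'time': 9.65, 'tool_pos': [0.549, 0.1239, 0.0066], 'contact_force': [-0.0062, 9.6521, 0.8949], 'ft_torque': [0.981, 0.0207, -0.1338]}
side centre [ 0.546 -0.   ] size [0.103 0.173] yaw -1.3 slope deg [-0.24 -0.28] z 0.1689
  lid [0.5754 0.0278 0.2291] 770
scene centre [ 5.465e-01 -1.000e-04] size [0.102 0.172] yaw -1.3 slope deg [-0.42  0.35] z 0.1688
  lid [0.5748 0.0076 0.2286] 277
```

servo_tool([
  [[100,0,-0.002,0,0],[100,0,-0.002,0,0],[100,0,-0.001,0,0],[100,0,-0.001,0,0],[100,0,-0.001,0,0],[100,0,-0.001,0,0],[100,0,0,0,0],[100,0,0,0,0]],
])

```text
time: 10.55
tool_pos: [0.5489, 0.1159, 0.0066]
tool_rot: [-0.002, 1.0, -0.001, 0.0]
contact_force: [-0.3, 8.1, 1.0]
gripper_width: 0.999
grasp_force: 0.0
```

servo_tool([
  [[100,0,-0.0005,0,0],[100,0,-0.0005,0,0],[100,0,-0.0005,0,0],[100,0,-0.0005,0,0],[100,0,0,0,0],[100,0,0,0,0],[100,0,0,0,0],[100,0,0,0,0]],
])

```text
time: 11.35
tool_pos: [0.5489, 0.1141, 0.0066]
tool_rot: [-0.002, 1.0, -0.001, 0.0]
contact_force: [0.1, 9.4, 0.5]
gripper_width: 0.998
grasp_force: 0.0
```

```bash
python3 c.py
```

```text
{'time': 11.35, 'tool_pos': [0.5489, 0.1141, 0.0066], 'contact_force': [0.0754, 9.3905, 0.5223], 'ft_torque': [0.9524, 0.0463, -0.1529]}
side centre [ 0.5473 -0.0098] size [0.102 0.172] yaw -1.1 slope deg [-0.24 -0.24] z 0.1689
  lid [0.5758 0.0184 0.2292] 760
scene centre [ 0.5471 -0.0101] size [0.1   0.174] yaw -0.9 slope deg [-0.46  0.42] z 0.1688
  lid [ 0.5752 -0.002   0.2285] 277
```

Still sliding, so the fence isn't reached firmly yet; creep on until the force rises.

servo_tool([
  [[100,0,-0.0005,0,0],[100,0,-0.0005,0,0],[100,0,-0.0005,0,0],[100,0,0,0,0],[100,0,0,0,0],[100,0,0,0,0],[100,0,0,0,0],[100,0,0,0,0]],
])

```text
time: 12.25
tool_pos: [0.5499, 0.1134, 0.0068]
tool_rot: [-0.003, 1.0, -0.001, 0.001]
contact_force: [2.9, 12.6, -1.6]
gripper_width: 1.0
grasp_force: 0.0
```

servo_tool([
  [[100,0,-0.0005,0,0],[100,0,-0.0005,0,0],[100,0,0,0,0],[100,0,0,0,0],[100,0,0,0,0],[100,0,0,0,0],[100,0,0,0,0],[100,0,0,0,0]],
])

```text
time: 13.05
tool_pos: [0.5499, 0.1134, 0.007]
tool_rot: [-0.004, 1.0, -0.001, 0.002]
contact_force: [2.3, 15.7, -2.4]
gripper_width: 0.999
grasp_force: 0.0
```

```bash
python3 c.py
```

```text
{'time': 13.05, 'tool_pos': [0.5499, 0.1134, 0.007], 'contact_force': [2.3053, 15.7398, -2.3512], 'ft_torque': [1.9636, -0.3712, 0.086]}
side centre [ 0.5827 -0.0114] size [0.102 0.102] yaw -1.2 slope deg [-0.52 -0.58] z 0.1689
  lid [0.5763 0.0179 0.2291] 752
scene centre [ 0.5461 -0.0104] size [0.101 0.175] yaw -1.5 slope deg [-0.46  0.38] z 0.1688
  lid [ 0.5747 -0.0026  0.2284] 282
```

servo_tool([
  [[100,0,-0.0005,0,0],[100,0,-0.0005,0,0],[100,0,-0.0005,0,0],[100,0,-0.0005,0,0],[100,0,0,0,0],[100,0,0,0,0],[100,0,0,0,0],[100,0,0,0,0]],
])

```text
time: 13.95
tool_pos: [0.55, 0.1134, 0.0073]
tool_rot: [-0.006, 1.0, -0.001, 0.002]
contact_force: [3.2, 25.8, -1.4]
gripper_width: 0.997
grasp_force: 0.0
```

```bash
python3 c.py; python3 - <<'E'
import cv2,glob,os,numpy as np
a=max(glob.glob('pics/scene_*.png'),key=os.path.getmtime);b=max(glob.glob('pics/side_*.png'),key=os.path.getmtime)
cv2.imwrite('pics/c3.png',np.hstack([cv2.resize(cv2.imread(a)[120:300,220:400],(400,400)),cv2.resize(cv2.imread(b)[100:300,250:450],(400,400))]))
E
```

```text
{'time': 13.95, 'tool_pos': [0.55, 0.1134, 0.0073], 'contact_force': [3.155, 25.7562, -1.3651], 'ft_torque': [2.767, -0.3156, -0.0641]}
side centre [ 0.5836 -0.012 ] size [0.103 0.1  ] yaw -0.8 slope deg [-0.55 -0.4 ] z 0.1688
  lid [0.5759 0.0172 0.229 ] 755
scene centre [ 0.5453 -0.0106] size [0.101 0.175] yaw -1.4 slope deg [-0.45  0.3 ] z 0.1689
  lid [ 0.5747 -0.0026  0.2285] 277
```

View pics/c3.png

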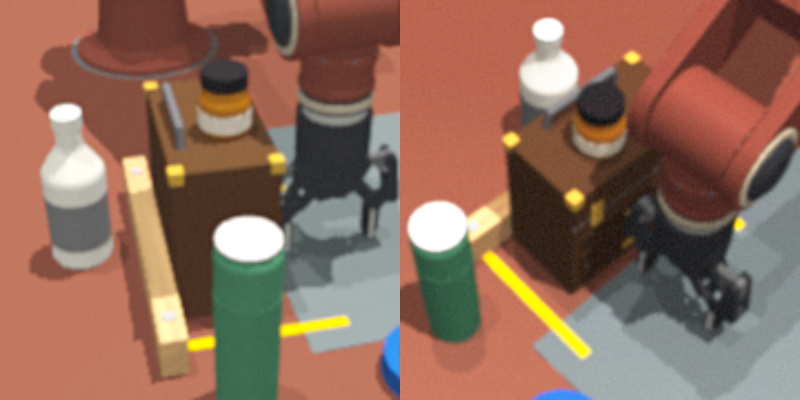

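Chest back lies along the fence (left crop (150,260)), the jar stands at (225,100), and the bottle, can and tape are undisturbed. Force rose firmly, so I back off.

servo_tool([
  [[100,0,0.002,0,0],[100,0,0.003,0,0],[100,0,0.005,0,0],[100,0,0.01,0,0],[100,0,0.015,0,0],[100,0,0.02,0,0],[100,0,0.02,0,0],[100,0,0.02,0,0]],
])

```text
time: 14.85
tool_pos: [0.5488, 0.204, 0.0063]
tool_rot: [-0.0, 1.0, -0.001, -0.0]
contact_force: [-0.2, -0.6, 0.1]
gripper_width: 1.002
grasp_force: 0.0
```

servo_tool([
  [[100,0,0.02,0.03,0],[100,0,0.02,0.04,0],[100,0,0,0.04,0],[100,0,0,0.04,0],[100,0,0,0.02,0],[100,0,0,0,0],[100,0,0,0,0],[100,0,0,0,0]],
])

```text
time: 15.65
tool_pos: [0.5477, 0.2424, 0.1739]
tool_rot: [0.001, 1.0, -0.001, -0.002]
contact_force: [0.5, -0.1, -0.1]
gripper_width: 0.998
grasp_force: 0.0
```

```bash
python3 c.py; python3 - <<'E'
from m2 import *
for n in('scene','side'):
    p,w=look(n); an(p,w,n) if n=='side' else None
E
```

```text
{'time': 15.65, 'tool_pos': [0.5477, 0.2424, 0.1739], 'contact_force': [0.5406, -0.0659, -0.0674], 'ft_torque': [0.009, 0.0339, 0.0528]}
side centre [ 0.5473 -0.0107] size [0.102 0.173] yaw -1.1 slope deg [-0.11 -0.43] z 0.1689
  lid [0.5618 0.0116 0.2281] 631
scene centre [ 0.5466 -0.0106] size [0.101 0.173] yaw -1.4 slope deg [-0.42  0.31] z 0.1688
  lid [0.5621 0.0082 0.2283] 431
side chesttop 2699 mean [ 0.5538 -0.0031  0.169 ] box [[0.45899999141693115, -0.05999999865889549], [0.6330000162124634, -0.06400000303983688], [0.6349999904632568, 0.039000000804662704], [0.460999995470047, 0.0430000014603138]] dir -8.8 z [0.166 0.171]
side chesttop 131 mean [ 0.7503 -0.0067  0.1694] box [[0.7179999947547913, -0.012000000104308128], [0.7639999985694885, -0.03400000184774399], [0.7760000228881836, -0.008999999612569809], [0.7289999723434448, 0.013000000268220901]] dir -25.8 z [0.165 0.174]
side fence 217 mean [ 0.6252 -0.0313  0.0447] box [[0.5580000281333923, 0.04100000113248825], [0.6159999966621399, -0.09700000286102295], [0.6779999732971191, -0.07100000232458115], [0.6200000047683716,
[... 351 characters left out ...]
04] box [[0.42800000309944153, 0.01899999938905239], [0.4410000145435333, 0.01899999938905239], [0.4429999887943268, 0.10000000149011612], [0.4300000071525574, 0.10000000149011612]] dir 88.6 z [-0.003  0.004]
side jar 980 mean [ 0.5697 -0.0016  0.2093] box [[0.5019999742507935, -0.04699999839067459], [0.5929999947547913, -0.04899999871850014], [0.5950000286102295, 0.024000000208616257], [0.503000020980835, 0.026000000536441803]] dir 60.2 z [0.179 0.231]
side jar 368 mean [0.5549 0.1919 0.2175] box [[0.5350000262260437, 0.1720000058412552], [0.5630000233650208, 0.17000000178813934], [0.5669999718666077, 0.21699999272823334], [0.5379999876022339, 0.21899999678134918]] dir -83.9 z [0.18  0.239]
```

Chest (0.460–0.634) lies between the lines (0.442–0.658), back on the fence face (-0.060…-0.064), jar standing. Handing in.

```bash
python3 -c "
from plant import manip
print(manip.job_done())"
```

```text
the job is handed in; nothing more can be done
None
```

The chest's back is flat against the fence, between the yellow lines and never measurably tipping; the jar is still standing and the bottle, can and tape were left alone. The contact was the gripper's knuckles at about 50 mm up rather than the fingertips, because the knuckles stick out about 13 mm further and the tool can't tilt. I've handed the job in but got no verdict back.

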